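Shift a wood feeder out of neutral and start it

ROBOT

A 6-joint arm with a two-finger parallel gripper is mounted at the origin on the work surface. World frame = base frame: x ahead of the robot, y to its left, z up, the work surface at z = 0. Lengths are in m, angles in rad, forces in N, time in s.
With the tool pointing down it reaches from about 0.35 to 0.975 m from the base axis. Payload 4.9 kg.
Tool frame: the origin (TCP) lies at the very end of the fingers, on their centre line; the grasp point (between the pads) lies 19 mm behind it (pinch_z is the distance from the TCP to the grasp point, in m); z points along the fingers, y is the line along which they close (so a half turn about z gives the same grasp; the last joint's range is limited). The gripper opens to 85 mm and grips with 20 to 120 N. Pads are 22 mm wide; open, the fingers measure 114 mm over their backs; the gripper's body (76 mm by 85 mm) begins 54 mm behind the grasp point. The pads swing forward as they close: fully open they stand 13 mm farther back than shut.
Start: joints at [-1.301, 0.053, 1.613, -0, 1.476, -0.119], TCP at [0.237, -0.578, 0.198] pointing down, gripper open.
Joint ranges: [-3.01, 3.01], [-1.01, 2.22], [0.06, 2.58], [-1.02, 4.17], [0.09, 2.62], [-3.14, 3.14]. Speed limits (rad/s): [2.57, 2.57, 3.14, 3.14, 3.14, 3.14].

INTERFACE

Orientations are given as a unit quaternion [w, x, y, z].
In Python, from plant import * gives the robot as it stands. The module is installed in compiled form; this text tells all that it offers.
- The arm moves only by the tool play_rows, never from a script. Its arguments are lists of equal length, an entry for each row: "linear": the shift along the world's x, y, z in m, a list of three; "turn": the turn about the world's z in degrees. A call has 1 to 8 rows; each row shifts and turns the commanded pose from where the row before left it; what a row does not reach is not made up. A row lasts 1/8 s, in which the tool goes at most 62.5 mm and 10.7 degrees, less where a joint would pass 70% of its speed; a pose out of reach is approached as far as the arm can. A call is refused whole if a number of a shift passes 0.0625 or a number of a turn 10.7, either way. A call with a gripper value outside its range is refused whole. "hand" is the finger opening in m, from 0 to 0.0854, set as the call begins (left out, the last holds). The fingers move at their own pace and stop on an object; the grip force is fixed at half the most. Time passes only in rows, so rows that do not move let the fingers close. It gives the time, the measured TCP pose, the force, the opening and the grip force at its end, in the units of the state.
- state(): the state, without advancing time (a new reading comes with each control period).
- grab_frame(name): name is "scene" or "side" or "wrist"; returns the picture (384x512x3 uint8, red, green, blue); there is no depth.
- camera_info(name): a dict with "camera_matrix" (3x3 intrinsics, pixels), "distortion" ([k1, k2, p1, p2, k3] as OpenCV has them; the pictures are not rectified), "origin" and "attitude" of the camera in the world; the wrist camera has in their place "mount" (4x4, takes a point from camera to tool coordinates, whose origin is the TCP and whose axes are the flange's). Camera axes: x right, y down, z forward; pixel columns grow to the right and rows downward; lengths in m; the calibration is good to about 2 mm. A picture is of the moment at which its call begins: read the wrist's pose just before it. camera_info takes no time and is no camera call.
- job_done(): hands the job in; it is judged then, once.
Trained networks look in the newest picture that a camera, given by its name, has taken for a name from the list of things; names that differ only in an ending like _2 or _b are one class to them, and where a whole thing is asked for, a point or a joint stands for the part that bears it (a point fixed in the world has none). Each returns a list of dicts, best first, with "p" (0 to 1); they miss things now and then, are a little off and sometimes report something else, mostly with a low value. They report only what shows in the picture. A call takes as long as a camera call.
- trace(camera, thing): "region" (384x512 bool, what is visible of it) and "location" ([column, row] in pixels, amid what is visible of it).
The state is a dict: "time": time; "joint_pos": joint angles; "joint_vel": joint speeds; "joint_efforts": joint torques, N m; "tool_pos": TCP position; "tool_rot": TCP orientation; "contact_force": force on the tool from outside, world axes, zero at the start; "ft_torque": the same for the moment, N m; "gripper_width": opening from 0.0 (shut) to 1.0 (fully open); "grasp_force": force on a finger pad.
Only numpy, scipy, OpenCV 4.12 (cv2) and the standard library are available. Lean on these libraries where they do the work, as an engineer would, in place of code of your own. Each camera call takes 0.05 s, during which the arm holds its last target. There are 200 camera calls.

TASK

Take the wood feeder out of neutral and start it: pull its red sprung knob up, turn it towards the green tag and let it drop fully home into the detent there, feeling for the detent without forcing the knob and never seating it at the orange tag. Then press the white start button all the way down and let go. Leave the other things on the bench and on the feeder where they are.

Things in the scene. Friction and masses are not known exactly. Their poses are not given: they have to be found in the camera images.
- knob_axis (a point): point on the grey feeder's flat top, 110 mm above the bench, on the knob's upright axis. x runs from the feeder's front to its back, y to the left seen from the front, z up; the feeder is fixed and turned by up to 0.3 rad. Casing 200 x 300 mm, reaching 80 mm in front of this point, 120 behind, 105 left, 195 right
- knob_grip (a point): on the knob's axis in its red grip bar, 9 mm below the bar's top. Bar 48 mm long along this frame's x, 14 thick along y, 32 tall, on a black round skirt of radius 31 mm whose top is 23 mm below this point. The white-marked end (pointer) is at -x. 37 mm above the feeder's top when home; rises with the knob
- knob_pointer (a point): tip of the white pointer mark, 30 mm from the axis. Neutral: pointer within 0.06 rad of the feeder's front (-x of knob_axis). Angles from there, to either side: 0.47 to 0.57 rad is always flat land; a detent lies within 0.22 rad of 1.10; the knob turns at most 1.5. Hidden under the skirt: a key on a 22 mm radius and its slots, one detent each side
- knob_lift (a joint): pull of the knob, m: 0 home, 0.012 upper stop. A spring pushes it down, 6.6 N at home, 10 N at the stop, slowed by a damper (0.1 s to drop). Home, its key stands in a slot 6 mm deep; it turns only if pulled up over 6 mm. Let go between slots, the key rides on the land (0.006) with little friction and drops home by itself when turned over a detent, which then blocks it beyond 0.04 rad of play
- green_tag: green disc, 18 mm across, 2 thick, on the feeder's top, 50 mm from the knob's axis and 1.10 rad left or right of the front; origin in its underside. It marks the wanted detent roughly: that lies up to 0.22 rad to either side, fits within 0.04 rad, and must be felt for. Over 22 N on the key is forcing it: 0.45 N m of turning once home, or 12 N of pushing down on the land
- orange_tag: orange disc of the same size, on the other side of straight-front: the wrong detent, likewise
- start_top (a point): centre of the top of the white round start button, 28 mm across, in a black housing on the feeder's top, about 130 mm to the right of the knob's axis; z up. It is pressed straight down
- start (a joint): travel of the start button, m: 0 = out, 0.006 = fully down (5 N); springs back. 0.004 starts the feeder; it must not be pushed in before the knob is home at the green tag
- bit_box: yellow box, 50 x 35 x 24 mm, lying loose on the feeder's top behind the knob and the button; origin in its underside
- pine_block: loose pine block, 160 x 60 x 45 mm, on the bench to the left
- marking_gauge: loose wooden marking gauge, 220 mm long, 78 mm high, on the bench to the left
- try_square: loose try square, 120 mm wooden stock and 190 mm steel blade, lying flat to the right
- mallet: loose hammer lying on the bench to the right
- glue: white glue bottle, 60 mm across, 120 mm high, standing in front to the right

How it is judged:
By the outcome, as a careful person would: the job done as asked, in the order asked, and still so for the second after the job is handed in, with the robot touching nothing.
It also fails if it takes over 58 s, if anything falls off the work surface, if the arm or the gripper's body presses on something with over 40 N, if the wrist force passes 120 N, or if a joint passes its speed limit or range.

## Working session

There is one attempt and no reset: what is moved stays moved. The work goes in short steps, Python scripts to look and compute and a tool call to move; the robot and the scene stay as the last step left them, time stands still between calls to the robot, and variables do not carry over. Pictures are saved under pics/ and viewed, at most 10 in all, crops included, and the job is handed in when it is done.

Besides the shell and the picture viewer there is one more tool, called after "Call:" in YAML: its name, and indented under it one key for each argument. play_rows: Moves the arm, as the interface text tells. Its arguments: {"type":"object","properties":{"linear":{"type":"array","items":{"type":"array","items":{"type":"number"}}},"turn":{"type":"array","items":{"type":"number"}},"hand":{"type":"number"}},"required":["linear","turn"]}

```bash
mkdir -p pics
cat > h.py <<'E'
from plant import *
import numpy as np, cv2
from scipy.spatial.transform import Rotation as R
def q2R(q): return R.from_quat([q[1],q[2],q[3],q[0]]).as_matrix()
def campose(n,s=None):
    c=camera_info(n)
    if n=='wrist':
        s=s or state(); T=np.eye(4);T[:3,:3]=q2R(s['tool_rot']);T[:3,3]=s['tool_pos']
        return c,T@np.array(c['mount'])
    T=np.eye(4);a=np.array(c['attitude'],float)
    T[:3,:3]=a if a.shape==(3,3) else q2R(a)
    T[:3,3]=c['origin'];return c,T
def toz(px,z,cp):
    c,T=cp
    p=cv2.undistortPoints(np.array([[px]],float),np.array(c['camera_matrix']),np.array(c['distortion'],float))[0,0]
    d=T[:3,:3]@[p[0],p[1],1];o=T[:3,3];return o+d*(z-o[2])/d[2]
def proj(P,cp):
    c,T=cp
    X=(np.atleast_2d(P)-T[:3,3])@T[:3,:3]
    return cv2.projectPoints(X[:,None],np.zeros(3),np.zeros(3),np.array(c['camera_matrix']),np.array(c['distortion'],float))[0][:,0]
def save(im,n): cv2.imwrite('pics/'+n,im[:,:,::-1])
E
python3 - <<'E'
from h import *
np.set_printoptions(precision=4,suppress=True)
s=state();print(s)
for n in ['scene','side']:
    cp=campose(n);print(n,cp[1],camera_info(n)['attitude'])
    im=grab_frame(n);save(im,n+'1.png')
    for t,z in [('green_tag',.112),('orange_tag',.112),('knob_grip',.147),('knob_pointer',.15),('start_top',.13),('bit_box',.122)]:
        for r in trace(n,t)[:2]:
            print(t,round(r['p'],2),np.array(r['location']),toz(r['location'],z,cp),r['region'].sum())
E
```

```text
{'time': 0.0, 'joint_pos': array([-1.301 ,  0.0533,  1.6143,  0.    ,  1.476 , -0.119 ]), 'joint_vel': array([ 0.0009,  0.0011, -0.0002,  0.    , -0.    ,  0.0001]), 'joint_efforts': array([  0.0007, -39.3691, -37.0172,   0.    ,   0.0071,  -0.    ]), 'tool_pos': array([ 0.2367, -0.5777,  0.1967]), 'tool_rot': array([-0.001 ,  0.9812,  0.1932, -0.0001]), 'contact_force': array([-0.7004, -0.2463,  0.5055]), 'ft_torque': array([-0.0928,  0.0368,  0.0133]), 'grasp_force': 0.0, 'gripper_width': 0.9980686061378133}
scene [[-0.8312  0.3445 -0.4365  1.0402]
 [ 0.5559  0.5023 -0.6623  0.7234]
 [-0.0089 -0.7931 -0.609   0.8572]
 [ 0.      0.      0.      1.    ]] [-0.1246  0.2625  0.8577 -0.4242]
knob_grip 0.78 [275.6 229.1] [0.5893 0.1209 0.147 ] 462
knob_pointer 0.81 [275.3 227.8] [0.5891 0.1192 0.15  ] 451
start_top 0.41 [252.1 198.9] [ 0.5615 -0.0264  0.13  ] 72
bit_box 0.76 [233.3 226.7] [0.6571 0.0318 0.122 ] 354
side [[ 0.9636 -0.1226  0.2377  0.1639]
 [-0.267  -0.4921  0.8286 -1.1694]
 [ 0.0154 -0.8619 -0.5069  0.8052]
 [ 0.      0.      0.      1.    ]] [-0.4911  0.8606 -0.1132  0.0735]
orange_tag 0.56 [294.5 174.9] [0.6688 0.0846 0.112 ] 138
knob_grip 0.66 [340.6 285.4] [ 0.5561 -0.529   0.147 ] 913
knob_grip 0.46 [269.9 174.1] [0.5625 0.0472 0.147 ] 226
knob_pointer 0.59 [269.7 170.9] [0.5672 0.0651 0.15  ] 205
bit_box 0.56 [296.4 179.4] [0.6562 0.0325 0.122 ] 129
```

```bash
python3 -c "
import cv2,numpy as np
a=cv2.imread('pics/scene1.png');b=cv2.imread('pics/side1.png')
a=cv2.resize(a[130:330,170:370],(400,400),interpolation=3);b=cv2.resize(b[100:300,180:380],(400,400),interpolation=3)
cv2.imwrite('pics/c1.png',np.hstack([a,b]))"
```

```text
(no output)
```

View pics/c1.png

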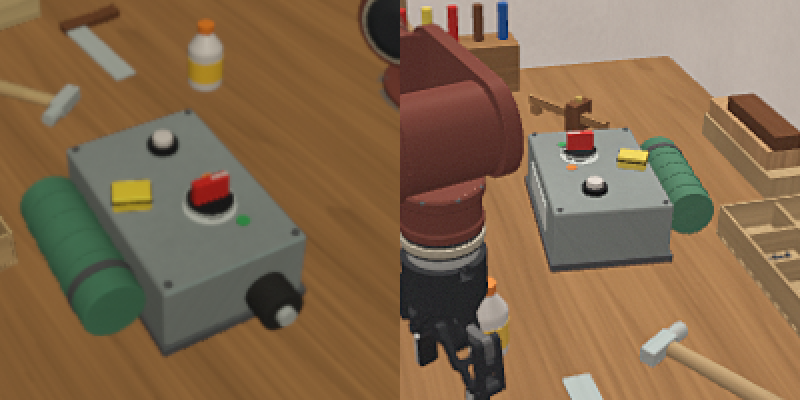

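Run:
```python
from h import *
np.set_printoptions(precision=4,suppress=True)
print(camera_info('wrist'))
S=campose('scene');D=campose('side')
def tri(a,b):
    from scipy.optimize import least_squares
    r=least_squares(lambda X:np.r_[proj(X,S)[0]-a,proj(X,D)[0]-b],[.6,.05,.12]);return r.x,r.fun
print('knobtop',tri([275,221],[270,166.5]))
print('btn',tri([251.5,198.5],[277.5,191.5]))
print('green',toz([291.5,240.5],.112,S),'orange',toz([265.5,184],.112,D),'knobtop',toz([275,221],.15,S))
print('corners',[toz(p,.11,S) for p in ([207,205],[264,186],[318,247],[253.5,272])])
```

```text
{'camera_matrix': array([[285.465 ,   0.    , 254.4179],
       [  0.    , 285.465 , 189.1599],
       [  0.    ,   0.    ,   1.    ]]), 'distortion': array([0.0193, 0.    , 0.    , 0.    , 0.    ]), 'mount': array([[ 0.    , -0.9648, -0.263 ,  0.0666],
       [ 1.    , -0.0003,  0.0011, -0.0008],
       [-0.0011, -0.2629,  0.9648, -0.1762],
       [ 0.    ,  0.    ,  0.    ,  1.    ]])}
knobtop (array([0.5767, 0.099 , 0.1504]), array([-0.3968,  0.1157, -0.5689, -0.1682]))
btn (array([ 0.5607, -0.035 ,  0.1245]), array([-0.8471,  0.2014, -1.0234, -0.2438]))
green [0.5585 0.147  0.112 ] orange [0.5466 0.0437 0.112 ] knobtop [0.5753 0.0988 0.15  ]
corners [array([ 0.6655, -0.095 ,  0.11  ]), array([ 0.4873, -0.077 ,  0.11  ]), array([0.5174, 0.2004, 0.11  ]), array([0.6921, 0.1777, 0.11  ])]
```

Call:
play_rows:
  linear:
    - [0.0,0.03,0.03]
    - [0.02,0.045,0.03]
    - [0.025,0.05,0.03]
    - [0.025,0.055,0.02]
    - [0.025,0.055,0.02]
    - [0.025,0.055,0]
    - [0.025,0.055,0]
    - [0.025,0.055,0]
  turn: [10,10,10,10,10,10,10,10]

```text
time: 1.7
tool_pos: [0.4061, -0.1793, 0.3271]
tool_rot: [0.001, 0.625, 0.78, 0.0]
contact_force: [0.2, -1.4, 0.2]
gripper_width: 1.003
grasp_force: 0.0
```

Call:
play_rows:
  linear:
    - [0.03,0.04,0]
    - [0.03,0.04,0]
    - [0.03,0.04,0]
    - [0.03,0.04,0]
    - [0.03,0.035,0]
    - [0.03,0.02,-0.01]
    - [0.014,0.015,-0.02]
    - [0,0,0]
  turn: [10,10,10,10,10,10,10,1.4]

```text
time: 2.7
tool_pos: [0.599, 0.0498, 0.2941]
tool_rot: [-0.002, 0.054, 0.999, -0.0]
contact_force: [-0.7, -0.4, -0.4]
gripper_width: 0.999
grasp_force: 0.0
```

Run:
```python
from h import *
np.set_printoptions(precision=4,suppress=True)
cp=campose('wrist');print(state()['tool_pos'],state()['tool_rot'],state()['joint_pos'])
im=grab_frame('wrist');save(im,'w1.png');np.save('w1.npy',np.array(cp[1]))
for t,z in [('green_tag',.112),('orange_tag',.112),('knob_grip',.147),('knob_pointer',.15),('start_top',.13),('bit_box',.122)]:
    for r in trace('wrist',t)[:2]:
        print(t,round(r['p'],2),np.array(r['location']),toz(r['location'],z,cp),r['region'].sum())
        if t=='knob_pointer': np.save('kreg.npy',r['region'])
hsv=cv2.cvtColor(im,cv2.COLOR_RGB2HSV)
for n,lo,hi,z in [('g',(45,120,60),(75,255,255),.112),('o',(8,150,150),(18,255,255),.112)]:
    m=cv2.inRange(hsv,lo,hi);k,l,st,c=cv2.connectedComponentsWithStats(m)
    for i in range(1,k):
        if st[i,4]>60:print(n,st[i],c[i],toz(c[i],z,cp))
```

```text
[0.599  0.0498 0.2941] [-0.0024  0.0545  0.9985 -0.0001] [-0.0407 -0.0392  1.547  -0.0001  1.6386 -1.5025]
green_tag 0.51 [325.4 122.6] [0.5546 0.1421 0.112 ] 191
green_tag 0.16 [182.7 147.1] [ 0.5651 -0.0363  0.112 ] 454
orange_tag 0.7 [253.7 125.8] [0.5488 0.0547 0.112 ] 138
knob_grip 0.71 [288.8 145.3] [0.573 0.092 0.147] 2374
knob_grip 0.59 [183.3 147.2] [ 0.5622 -0.0265  0.147 ] 463
knob_pointer 0.92 [289.1 145.6] [0.573  0.0919 0.15  ] 2262
start_top 0.91 [187.8 147.8] [ 0.565  -0.0257  0.13  ] 433
start_top 0.33 [324.6 125. ] [0.5562 0.1369 0.13  ] 170
bit_box 0.73 [248.6 206.8] [0.6487 0.0372 0.122 ] 1211
o [248 120  12  13 123] [253.6179 125.8618] [0.5489 0.0546 0.112 ]
```

View pics/w1.png

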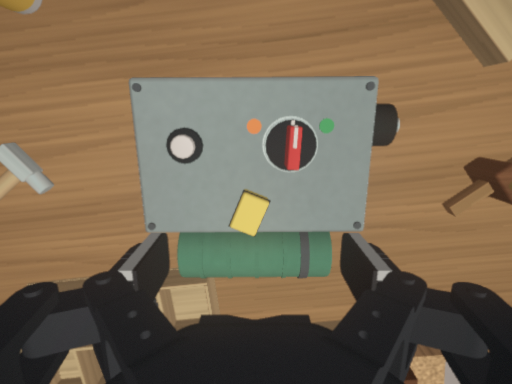

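Run:
```python
from h import *
np.set_printoptions(precision=4,suppress=True)
im=cv2.imread('pics/w1.png')[:,:,::-1].copy();T=np.load('w1.npy');cp=(camera_info('wrist'),T)
hsv=cv2.cvtColor(im,cv2.COLOR_RGB2HSV)
g=cv2.inRange(hsv,(40,80,40),(90,255,255));g[:,:310]=0;g[:,345:]=0;g[:110]=0;g[145:]=0
gc=cv2.moments(g,True);gc=[gc['m10']/gc['m00'],gc['m01']/gc['m00']]
G=toz(gc,.112,cp);O=toz([253.6,125.9],.112,cp)
y=(G-O)[:2];print('green',gc,G,'dist',np.linalg.norm(y));y/=np.linalg.norm(y);x=np.array([y[1],-y[0]])
print('yaw',np.arctan2(x[1],x[0]),'axis',(G+O)[:2]/2+.0227*x)
cs=[toz(p,.11,cp)[:2] for p in ([137,87],[370,86],[357,225],[151,227])];print('screws',cs,[np.arctan2(-(b-a)[0],(b-a)[1]) for a,b in((cs[0],cs[1]),(cs[3],cs[2]))])
m=(cv2.inRange(hsv,(0,150,60),(6,255,255))|cv2.inRange(hsv,(172,150,60),(180,255,255)));m[:100]=0;m[190:]=0
ys,xs=np.nonzero(m);print(xs.min(),xs.max(),ys.min(),ys.max())
rect=cv2.minAreaRect(np.stack([xs,ys],1).astype(np.float32));print(rect)
crop=cv2.resize(im[105:185,240:350],(770,560),interpolation=cv2.INTER_CUBIC);save(crop,'w1c.png')
```

```text
green [326.38271604938274, 125.38271604938272] [0.5581 0.1432 0.112 ] dist 0.08907682366866095
yaw -0.10303364647798058 axis [0.5761 0.0965]
screws [array([ 0.4894, -0.0783]), array([0.5184, 0.1968]), array([0.694 , 0.1787]), array([ 0.6668, -0.098 ])] [np.float64(-0.10509294303265633), np.float64(-0.09785147153509832)]
286 301 126 169
((293.3567199707031, 147.65257263183594), (14.575859069824219, 43.04646301269531), 2.6025619506835938)
```

View pics/w1c.png

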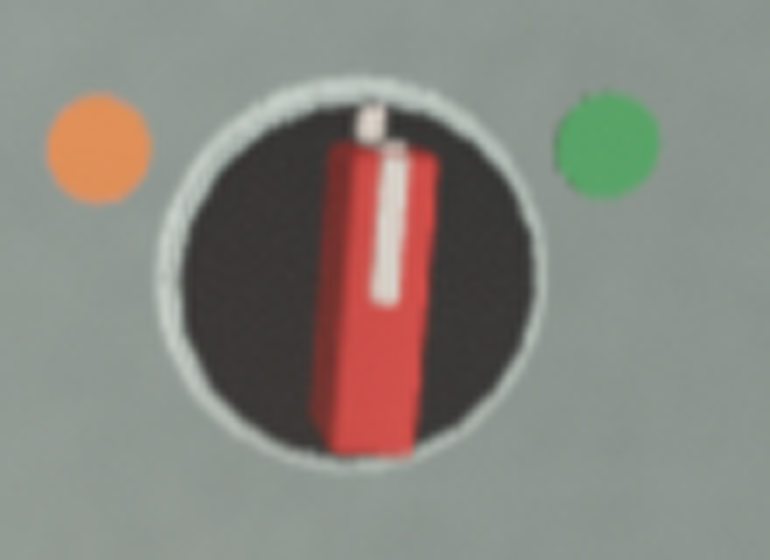

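Run:
```python
from h import *
T=np.load('w1.npy');cp=(camera_info('wrist'),T)
f=toz([240+396/7,105+155/7],.156,cp);b=toz([240+373/7,105+455/7],.156,cp)
print((f+b)/2,np.linalg.norm(f-b),np.degrees(np.arctan2((b-f)[1],(b-f)[0])))
print('btn',toz([182.7,146.5],.13,cp), 'ring',toz([240+350/7,105+272/7],.111,cp))
```

```text
[0.57665414 0.09733571 0.156     ] 0.04691490973902846 -8.51887591996307
btn [ 0.56281255 -0.03147593  0.13      ] ring [0.57567757 0.09737026 0.111     ]
```

Call:
play_rows:
  linear:
    - [-0.012,0.024,0]
    - [-0.011,0.023,0]
    - [0,0,-0.03]
    - [0,0,-0.03]
    - [0,0,-0.03]
    - [0,0,-0.02]
    - [0,0,-0.01]
    - [0,0,0]
  turn: [-2.2,0,0,0,0,0,0,0]
  hand: 0.05

```text
time: 4.05
tool_pos: [0.5766, 0.0958, 0.1766]
tool_rot: [-0.0, 0.074, 0.997, -0.0]
contact_force: [0.1, 0.4, 0.3]
gripper_width: 0.585
grasp_force: 0.0
```

Call:
play_rows:
  linear:
    - [0,0.001,-0.02]
    - [0,0,-0.015]
    - [0,0,-0.009]
    - [0,0,-0.002]
    - [0,0,0]
  turn: [0,0,0,0,0]

```text
time: 4.68
tool_pos: [0.5768, 0.097, 0.1309]
tool_rot: [0.0, 0.074, 0.997, 0.0]
contact_force: [0.0, -0.4, 0.7]
gripper_width: 0.589
grasp_force: 0.0
```

Run:
```python
from h import *
np.set_printoptions(precision=4,suppress=True)
s=state();print(s['tool_pos'],s['contact_force'],s['ft_torque'])
im=grab_frame('wrist');c=cv2.resize(im[120:384,80:432],(800,600),interpolation=3);save(c,'w2.png')
```

```text
[0.5768 0.097  0.1309] [ 0.0004 -0.4458  0.6798] [-0.0486 -0.0162  0.027 ]
```

View pics/w2.png

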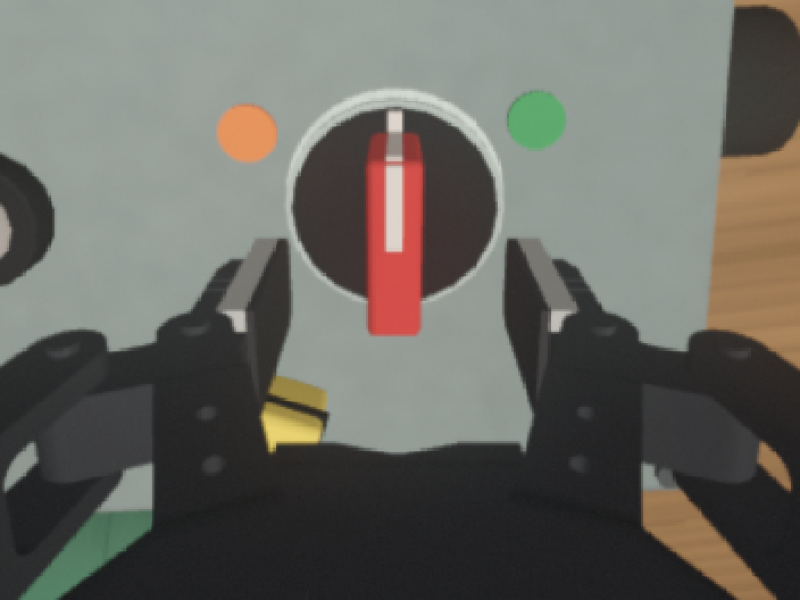

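Red bar lies centred between the pads (column 395), parallel to them; green tag is right at (537,119). Closing.

Call:
play_rows:
  linear:
    - [0,0,0]
    - [0,0,0]
    - [0,0,0]
    - [0,0,0]
    - [0,0,0]
  turn: [0,0,0,0,0]
  hand: 0

```text
time: 5.35
tool_pos: [0.5766, 0.097, 0.1307]
tool_rot: [-0.0, 0.074, 0.997, -0.0]
contact_force: [0.1, 0.1, 0.8]
gripper_width: 0.003
grasp_force: 0.0
```

Call:
play_rows:
  linear:
    - [0,0,0.003]
    - [0,0,0.003]
    - [0,0,0.003]
    - [0,0,0]
    - [0,0,0]
  turn: [0,0,0,0,0]

```text
time: 5.98
tool_pos: [0.5766, 0.0969, 0.1397]
tool_rot: [-0.0, 0.074, 0.997, -0.0]
contact_force: [-0.9, 0.4, 0.6]
gripper_width: -0.005
grasp_force: 0.0
```

Run:
```python
from h import *
np.set_printoptions(precision=4,suppress=True)
s=state();print(s['time'],s['tool_pos'],s['contact_force'],s['ft_torque'],s['grasp_force'])
```

```text
5.975 [0.5766 0.0969 0.1397] [-0.9387  0.4186  0.5786] [-0.0152 -0.0731  0.0167] 0.0
```

Run:
```python
from h import *
im=grab_frame('wrist');a=cv2.resize(im[120:384,80:432],(400,300),interpolation=3)
b=grab_frame('side');b=cv2.resize(b[110:260,180:380],(400,300),interpolation=3)
save(np.hstack([a,b]),'w3.png')
```

```text
(no output)
```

View pics/w3.png

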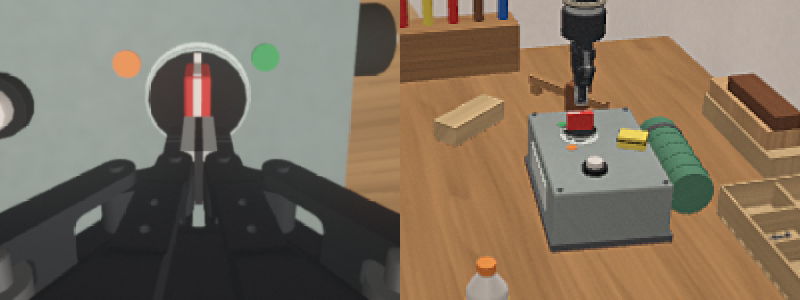

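Run:
```python
from h import *
np.set_printoptions(precision=1,suppress=True)
D=campose('side');S=campose('scene');W=campose('wrist')
for z in (.13,.14,.15,.156,.16,.17): print(z,proj([.5766,.0969,z],D)[0],proj([.5766,.0969,z],S)[0],proj([.5766,.0969,z],W)[0])
im=grab_frame('scene');a=cv2.resize(im[170:250,220:330],(440,320),interpolation=3)
b=grab_frame('side')[130:210,225:315];b=cv2.resize(b,(360,320),interpolation=3)
save(np.hstack([a,b]),'w4.png')
```

```text
0.13 [269.4 171.7] [274.  226.7] [253.5 211.5]
0.14 [269.5 169.2] [274.1 223.7] [253.4 216.7]
0.15 [269.6 166.7] [274.1 220.8] [253.4 222.4]
0.156 [269.6 165.2] [274.2 219. ] [253.3 226.1]
0.16 [269.7 164.2] [274.2 217.8] [253.3 228.7]
0.17 [269.8 161.6] [274.3 214.7] [253.2 235.9]
```

View pics/w4.png

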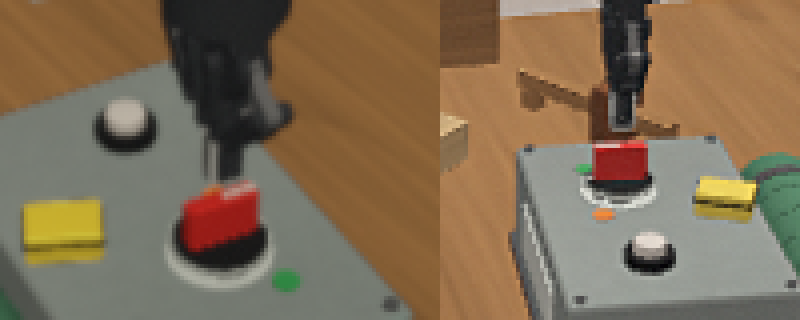

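The closed fingertips physically stand about 28 mm above the reported TCP (side picture row 162, i.e. z ≈ 0.168, over the bar's top at row 166), so they closed above the bar. Open and go lower, watching the force.

Call:
play_rows:
  linear:
    - [0,0,0]
    - [0,0,0]
    - [0,0,0]
    - [0,0,0]
    - [0,0,-0.01]
    - [0,0,-0.01]
    - [0,0,-0.005]
    - [0,0,0]
  turn: [0,0,0,0,0,0,0,0]
  hand: 0.05

```text
time: 7.18
tool_pos: [0.576, 0.0969, 0.1137]
tool_rot: [-0.001, 0.074, 0.997, -0.0]
contact_force: [-0.0, 0.3, 0.2]
gripper_width: 0.587
grasp_force: 0.0
```

Run:
```python
from h import *
np.set_printoptions(precision=4,suppress=True)
s=state();print(s['tool_pos'],s['contact_force'],s['gripper_width'])
im=grab_frame('scene');a=cv2.resize(im[170:250,220:330],(440,320),interpolation=3)
b=grab_frame('side')[130:210,225:315];b=cv2.resize(b,(360,320),interpolation=3)
save(np.hstack([a,b]),'w5.png')
```

```text
[0.576  0.0969 0.1137] [-0.0187  0.2549  0.223 ] 0.5873033080423863
```

View pics/w5.png

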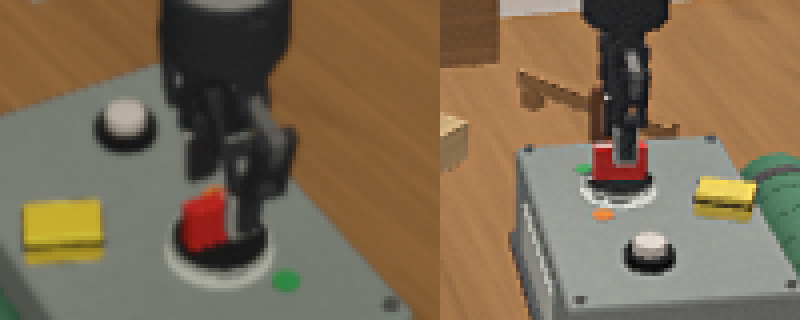

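The fingers now straddle the bar (scene crop (240,238), side crop (625,163)). A few mm lower, then close.

Call:
play_rows:
  linear:
    - [0,0,-0.003]
    - [0,0,-0.002]
    - [0,0,0]
  turn: [0,0,0]

```text
time: 7.65
tool_pos: [0.5765, 0.0969, 0.1095]
tool_rot: [-0.0, 0.074, 0.997, -0.0]
contact_force: [-0.1, 0.7, 0.1]
gripper_width: 0.589
grasp_force: 0.0
```

Call:
play_rows:
  linear:
    - [0,0,0]
    - [0,0,0]
    - [0,0,0]
    - [0,0,0]
    - [0,0,0]
  turn: [0,0,0,0,0]
  hand: 0

```text
time: 8.28
tool_pos: [0.5767, 0.0965, 0.1101]
tool_rot: [0.0, 0.074, 0.997, -0.0]
contact_force: [-1.8, -4.1, 3.4]
gripper_width: 0.144
grasp_force: 60.3
```

Call:
play_rows:
  linear:
    - [0,0,0.003]
    - [0,0,0.003]
    - [0,0,0.003]
    - [0,0,0]
  turn: [0,0,0,0]

```text
time: 8.78
tool_pos: [0.5764, 0.0965, 0.1161]
tool_rot: [-0.0, 0.074, 0.997, -0.0]
contact_force: [5.2, -3.8, -9.4]
gripper_width: 0.146
grasp_force: 58.8
```

```bash
cat > s.py <<'E'
from h import *
np.set_printoptions(precision=4,suppress=True)
s=state();q=s['tool_rot'];print(s['time'],s['tool_pos'],'yaw',np.degrees(2*np.arctan2(q[2],q[1])),s['contact_force'],s['ft_torque'],s['grasp_force'],s['gripper_width'])
E
python3 s.py
```

```text
8.775 [0.5764 0.0965 0.1161] yaw 171.4614359698429 [ 5.2127 -3.7772 -9.4311] [-0.5681 -0.9423 -0.021 ] 58.7921279668808 0.14593288139776148
```

Call:
play_rows:
  linear:
    - [0,0,0.002]
    - [0,0,0.001]
    - [0,0,0]
  turn: [0,0,0]

```text
time: 9.15
tool_pos: [0.5764, 0.0965, 0.1188]
tool_rot: [-0.0, 0.074, 0.997, -0.0]
contact_force: [4.5, -3.2, -10.6]
gripper_width: 0.144
grasp_force: 58.7
```

```bash
python3 s.py
```

```text
9.15 [0.5764 0.0965 0.1188] yaw 171.46328137566599 [  4.5119  -3.1791 -10.6255] [-0.5089 -1.0264  0.0333] 58.69370698928833 0.1440849603371893
```

Call:
play_rows:
  linear:
    - [0,0,0]
    - [0,0,0]
    - [0,0,0]
    - [0,0,0]
    - [0,0,0]
    - [0,0,0]
  turn: [-2,-5,-7,-7,-6.4,0]

```text
time: 9.9
tool_pos: [0.5764, 0.0963, 0.1188]
tool_rot: [-0.0, 0.309, 0.951, -0.001]
contact_force: [5.9, -4.1, -11.1]
gripper_width: 0.148
grasp_force: 58.8
```

```bash
python3 s.py
```

```text
9.9 [0.5764 0.0963 0.1188] yaw 144.02352291120974 [  5.8638  -4.0534 -11.1211] [-0.6954 -1.056  -0.0013] 58.77240300178528 0.1476882977892242
```

Call:
play_rows:
  linear:
    - [0,0,-0.001]
    - [0,0,-0.001]
    - [0,0,0]
  turn: [0,0,0]

```text
time: 10.28
tool_pos: [0.5764, 0.0963, 0.117]
tool_rot: [-0.0, 0.309, 0.951, -0.001]
contact_force: [5.6, -3.3, -9.9]
gripper_width: 0.142
grasp_force: 58.9
```

Call:
play_rows:
  linear:
    - [0,0,-0.001]
    - [0,0,0]
  turn: [0,0]

```text
time: 10.52
tool_pos: [0.5764, 0.0963, 0.1165]
tool_rot: [-0.0, 0.308, 0.951, -0.001]
contact_force: [4.5, -3.5, -7.9]
gripper_width: 0.139
grasp_force: 59.2
```

Call:
play_rows:
  linear:
    - [0,0,-0.001]
    - [0,0,0]
  turn: [0,0]

```text
time: 10.78
tool_pos: [0.5766, 0.0963, 0.1164]
tool_rot: [0.0, 0.308, 0.951, -0.001]
contact_force: [2.1, -4.6, -4.0]
gripper_width: 0.142
grasp_force: 59.6
```

Call:
play_rows:
  linear:
    - [0,0,0]
    - [0,0,0]
    - [0,0,0]
    - [0,0,0]
    - [0,0,0]
    - [0,0,0]
  turn: [-3,-4,-4,-3,-2,0]

```text
time: 11.52
tool_pos: [0.5765, 0.0962, 0.1162]
tool_rot: [0.0, 0.438, 0.899, -0.001]
contact_force: [2.3, -5.1, -4.9]
gripper_width: 0.146
grasp_force: 59.4
```

```bash
python3 s.py
```

```text
11.525 [0.5765 0.0962 0.1162] yaw 128.05456067100312 [ 2.3406 -5.1273 -4.8736] [-0.7964 -0.529  -0.0323] 59.42950129508972 0.1462171113381016
```

Call:
play_rows:
  linear:
    - [0,0,0]
    - [0,0,0]
    - [0,0,0]
  turn: [-1,-1,0]

```text
time: 11.9
tool_pos: [0.5765, 0.0962, 0.1161]
tool_rot: [0.0, 0.453, 0.891, -0.001]
contact_force: [2.3, -4.8, -4.5]
gripper_width: 0.145
grasp_force: 59.4
```

Call:
play_rows:
  linear:
    - [0,0,0]
    - [0,0,0]
    - [0,0,0]
  turn: [-1,-1,0]

```text
time: 12.28
tool_pos: [0.5765, 0.0961, 0.1161]
tool_rot: [0.0, 0.469, 0.883, -0.001]
contact_force: [2.7, -4.6, -5.6]
gripper_width: 0.14
grasp_force: 59.4
```

Call:
play_rows:
  linear:
    - [0,0,0]
    - [0,0,0]
    - [0,0,0]
  turn: [-1,-1,0]

```text
time: 12.65
tool_pos: [0.5765, 0.0961, 0.1162]
tool_rot: [0.0, 0.484, 0.875, -0.001]
contact_force: [2.2, -5.3, -5.9]
gripper_width: 0.145
grasp_force: 59.4
```

Call:
play_rows:
  linear:
    - [0,0,0]
    - [0,0,0]
    - [0,0,0]
  turn: [-1,-1,0]

```text
time: 13.02
tool_pos: [0.5765, 0.0961, 0.1161]
tool_rot: [0.0, 0.5, 0.866, -0.001]
contact_force: [1.8, -5.2, -5.3]
gripper_width: 0.143
grasp_force: 59.4
```

Call:
play_rows:
  linear:
    - [0,0,0]
    - [0,0,0]
    - [0,0,0]
  turn: [-1,-1,0]

```text
time: 13.4
tool_pos: [0.5765, 0.0961, 0.1161]
tool_rot: [0.0, 0.515, 0.857, -0.001]
contact_force: [2.1, -4.7, -6.1]
gripper_width: 0.143
grasp_force: 59.4
```

Call:
play_rows:
  linear:
    - [0,0,-0.001]
    - [0,0,0]
    - [0,0,0]
  turn: [-1,-1,0]

```text
time: 13.78
tool_pos: [0.5766, 0.096, 0.116]
tool_rot: [0.0, 0.529, 0.848, -0.001]
contact_force: [0.5, -5.4, -2.3]
gripper_width: 0.14
grasp_force: 59.9
```

Still on the land (58°), clearly so. Continue.

Call:
play_rows:
  linear:
    - [0,0,0]
    - [0,0,0]
    - [0,0,0]
  turn: [-1,-1,0]

```text
time: 14.15
tool_pos: [0.5765, 0.096, 0.116]
tool_rot: [0.0, 0.544, 0.839, -0.001]
contact_force: [0.4, -5.4, -2.7]
gripper_width: 0.138
grasp_force: 59.9
```

Call:
play_rows:
  linear:
    - [0,0,0]
    - [0,0,0]
    - [0,0,0]
  turn: [-1,-1,0]

```text
time: 14.52
tool_pos: [0.5765, 0.096, 0.116]
tool_rot: [0.0, 0.559, 0.829, -0.001]
contact_force: [1.0, -5.6, -2.9]
gripper_width: 0.145
grasp_force: 59.9
```

Call:
play_rows:
  linear:
    - [0,0,0]
    - [0,0,0]
    - [0,0,0]
  turn: [-1,-1,0]

```text
time: 14.9
tool_pos: [0.5765, 0.096, 0.1159]
tool_rot: [0.0, 0.573, 0.819, -0.001]
contact_force: [1.2, -5.5, -3.1]
gripper_width: 0.14
grasp_force: 59.8
```

Call:
play_rows:
  linear:
    - [0,0,0]
    - [0,0,0]
    - [0,0,0]
  turn: [-1,-1,0]

```text
time: 15.28
tool_pos: [0.5765, 0.096, 0.1159]
tool_rot: [0.0, 0.587, 0.809, -0.001]
contact_force: [0.5, -5.1, -2.5]
gripper_width: 0.142
grasp_force: 59.8
```

Call:
play_rows:
  linear:
    - [0,0,0]
    - [0,0,0]
    - [0,0,0]
  turn: [-1,-1,0]

```text
time: 15.65
tool_pos: [0.5765, 0.096, 0.1158]
tool_rot: [0.0, 0.601, 0.799, -0.001]
contact_force: [-0.0, -5.3, -2.9]
gripper_width: 0.15
grasp_force: 59.8
```

Call:
play_rows:
  linear:
    - [0,0,0]
    - [0,0,0]
    - [0,0,0]
  turn: [-1,-1,0]

```text
time: 16.02
tool_pos: [0.5764, 0.096, 0.1156]
tool_rot: [0.0, 0.615, 0.788, -0.001]
contact_force: [1.1, -4.5, -4.6]
gripper_width: 0.14
grasp_force: 59.7
```

Call:
play_rows:
  linear:
    - [0,0,0]
    - [0,0,0]
  turn: [0,0]

```text
time: 16.27
tool_pos: [0.5764, 0.096, 0.1156]
tool_rot: [0.0, 0.615, 0.788, -0.001]
contact_force: [0.8, -5.1, -3.8]
gripper_width: 0.143
grasp_force: 59.7
```

```bash
python3 s.py
```

```text
16.275 [0.5764 0.096  0.1156] yaw 104.07200092386766 [ 0.8484 -5.082  -3.8228] [-0.92   -0.2642  0.0907] 59.685466289520264 0.14252768075926076
```

Still on land at 70°. Continue.

Call:
play_rows:
  linear:
    - [0,0,0]
    - [0,0,0]
    - [0,0,0]
  turn: [-1,-1,0]

```text
time: 16.65
tool_pos: [0.5763, 0.0961, 0.1145]
tool_rot: [0.0, 0.629, 0.777, -0.001]
contact_force: [3.9, -5.3, -8.5]
gripper_width: 0.142
grasp_force: 59.1
```

```bash
python3 s.py
```

```text
16.65 [0.5763 0.0961 0.1145] yaw 102.04972328158533 [ 3.8688 -5.2872 -8.4989] [-0.8396 -0.7635 -0.0649] 59.078155159950256 0.14231359325086904
```

Key dropped in at about 72°: the arm now carries the full spring force. Lower it home.

Call:
play_rows:
  linear:
    - [0,0,-0.001]
    - [0,0,-0.001]
    - [0,0,-0.001]
    - [0,0,0]
  turn: [0,0,0,0]

```text
time: 17.15
tool_pos: [0.5764, 0.0961, 0.1117]
tool_rot: [0.0, 0.629, 0.777, -0.001]
contact_force: [3.1, -4.7, -6.3]
gripper_width: 0.147
grasp_force: 59.3
```

```bash
python3 s.py
```

```text
17.15 [0.5764 0.0961 0.1117] yaw 102.0514162725208 [ 3.1208 -4.6681 -6.3367] [-0.8728 -0.6265 -0.1151] 59.32272434234619 0.14653710713707535
```

Call:
play_rows:
  linear:
    - [0,0,-0.001]
    - [0,0,-0.001]
    - [0,0,0]
  turn: [0,0,0]

```text
time: 17.52
tool_pos: [0.5764, 0.0961, 0.1102]
tool_rot: [0.0, 0.629, 0.777, -0.001]
contact_force: [2.1, -4.8, -5.5]
gripper_width: 0.147
grasp_force: 59.5
```

```bash
python3 s.py
```

```text
17.525 [0.5764 0.0961 0.1102] yaw 102.0534763369597 [ 2.1103 -4.7733 -5.5213] [-0.9143 -0.4819 -0.0531] 59.50272560119629 0.14679348597240324
```

Call:
play_rows:
  linear:
    - [0,0,0]
    - [0,0,0]
    - [0,0,0]
    - [0,0,0]
    - [0,0,0.02]
    - [0,0,0.04]
    - [0,0,0.04]
    - [0,0,0]
  turn: [0,0,0,0,0,0,0,0]
  hand: 0.04

```text
time: 18.52
tool_pos: [0.5797, 0.0972, 0.2187]
tool_rot: [0.004, 0.629, 0.778, 0.004]
contact_force: [0.5, 0.1, -0.1]
gripper_width: 0.47
grasp_force: 0.0
```

Run:
```python
from h import *
np.set_printoptions(precision=4,suppress=True)
s=state();print(s['tool_pos'],s['contact_force'])
cp=campose('wrist');im=grab_frame('wrist');np.save('w6.npy',cp[1]);save(im,'w6.png')
for r in trace('wrist','start_top')[:2]: print(r['p'],r['location'],toz(r['location'],.13,cp))
b=grab_frame('side')[130:210,225:315];b=cv2.resize(b,(288,256),interpolation=3)
a=np.zeros((384,288,3),np.uint8);a[:256]=b
save(np.hstack([im,a]),'w6v.png')
```

```text
[0.5797 0.0972 0.2187] [ 0.4532  0.0821 -0.0684]
0.84 [217.1, 296.6] [ 0.5677 -0.0324  0.13  ]
```

View pics/w6v.png

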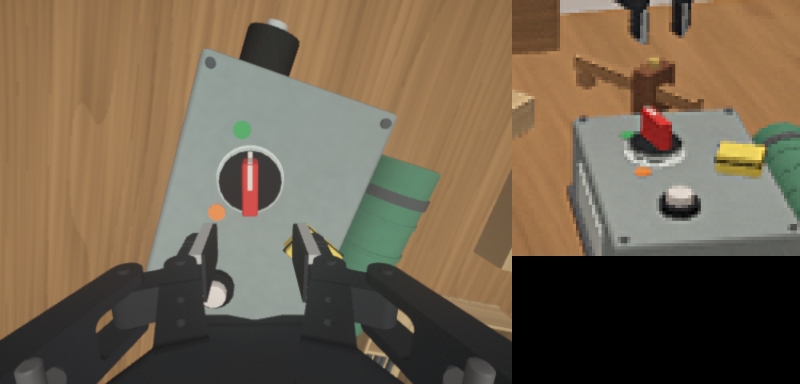

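Knob points a bit past the green tag (bar at (250,185), green (242,130)), consistent with the detent at 72°; box and others untouched. Now the button with closed fingers.

Call:
play_rows:
  linear:
    - [-0.004,-0.03,0]
    - [-0.004,-0.04,0]
    - [-0.004,-0.04,0]
    - [-0.002,-0.018,-0.02]
    - [0,0,-0.03]
    - [0,0,-0.03]
    - [0,0,0]
    - [0,0,0]
  turn: [0,0,0,0,0,0,0,0]
  hand: 0

```text
time: 19.68
tool_pos: [0.5626, -0.0307, 0.1317]
tool_rot: [-0.0, 0.629, 0.778, -0.0]
contact_force: [0.1, -0.1, 0.6]
gripper_width: 0.004
grasp_force: 0.0
```

Run:
```python
from h import *
np.set_printoptions(precision=4,suppress=True)
s=state();print(s['tool_pos'],s['contact_force'],s['gripper_width'])
im=grab_frame('scene');a=cv2.resize(im[150:230,200:310],(440,320),interpolation=3)
b=grab_frame('side')[140:220,235:325];b=cv2.resize(b,(360,320),interpolation=3)
save(np.hstack([a,b]),'w7.png')
```

```text
[ 0.5626 -0.0307  0.1317] [ 0.1035 -0.1198  0.5949] 0.004425797892298768
```

View pics/w7.png

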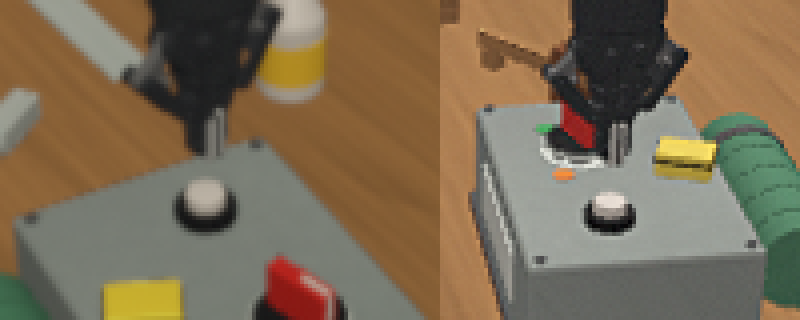

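Tip (side crop (617,163)) is ~35 mm above the button (610,200), in line with it. Descend.

Call:
play_rows:
  linear:
    - [0,0,-0.01]
    - [0,0,-0.01]
    - [0,0,-0.004]
    - [0,0,0]
  turn: [0,0,0,0]

```text
time: 20.27
tool_pos: [0.5622, -0.031, 0.107]
tool_rot: [-0.001, 0.629, 0.778, -0.0]
contact_force: [0.8, 0.2, 0.1]
gripper_width: 0.001
grasp_force: 0.0
```

Call:
play_rows:
  linear:
    - [0,0,-0.002]
    - [0,0,-0.002]
    - [0,0,0]
  turn: [0,0,0]

```text
time: 20.65
tool_pos: [0.5626, -0.031, 0.1037]
tool_rot: [-0.0, 0.629, 0.778, -0.0]
contact_force: [0.2, 0.4, 0.1]
gripper_width: 0.004
grasp_force: 0.0
```

Call:
play_rows:
  linear:
    - [0,0,-0.002]
    - [0,0,-0.002]
    - [0,0,0]
  turn: [0,0,0]

```text
time: 21.02
tool_pos: [0.5625, -0.031, 0.0995]
tool_rot: [-0.0, 0.629, 0.778, -0.0]
contact_force: [0.1, 0.1, 0.5]
gripper_width: 0.001
grasp_force: 0.0
```

Call:
play_rows:
  linear:
    - [0,0,-0.002]
    - [0,0,-0.001]
    - [0,0,0]
  turn: [0,0,0]

```text
time: 21.4
tool_pos: [0.5628, -0.0311, 0.0971]
tool_rot: [0.0, 0.629, 0.778, 0.0]
contact_force: [-0.7, -0.2, 2.2]
gripper_width: -0.004
grasp_force: 1.1
```

Call:
play_rows:
  linear:
    - [0,0,-0.002]
    - [0,0,-0.002]
    - [0,0,-0.001]
    - [0,0,0]
  turn: [0,0,0,0]

```text
time: 21.9
tool_pos: [0.5629, -0.0311, 0.0926]
tool_rot: [0.0, 0.629, 0.778, 0.0]
contact_force: [-1.8, 0.3, 5.9]
gripper_width: 0.001
grasp_force: 3.3
```

Call:
play_rows:
  linear:
    - [0,0,-0.001]
    - [0,0,-0.001]
    - [0,0,0]
  turn: [0,0,0]

```text
time: 22.28
tool_pos: [0.563, -0.0311, 0.0924]
tool_rot: [0.0, 0.629, 0.778, -0.0]
contact_force: [-7.1, 0.2, 15.3]
gripper_width: 0.002
grasp_force: 7.4
```

Hard stop reached: fully down. Let go and back off.

Call:
play_rows:
  linear:
    - [0,0,0.005]
    - [0,0,0.01]
    - [0,0,0.03]
    - [0,0,0.05]
    - [0,0,0.05]
    - [0,0,0.03]
    - [0,0,0]
    - [0,0,0]
  turn: [0,0,0,0,0,0,0,0]

```text
time: 23.28
tool_pos: [0.5619, -0.0309, 0.2628]
tool_rot: [-0.001, 0.629, 0.778, -0.001]
contact_force: [-0.5, -1.1, -1.0]
gripper_width: 0.001
grasp_force: 0.0
```

Run:
```python
from h import *
np.set_printoptions(precision=4,suppress=True)
s=state();print(s['tool_pos'],s['contact_force'])
im=grab_frame('scene');a=cv2.resize(im[150:250,200:310],(440,400),interpolation=3)
b=grab_frame('side')[130:230,235:325];b=cv2.resize(b,(360,400),interpolation=3)
save(np.hstack([a,b]),'w8.png')
```

```text
[ 0.5619 -0.0309  0.2628] [-0.5053 -1.0962 -1.0351]
```

View pics/w8.png

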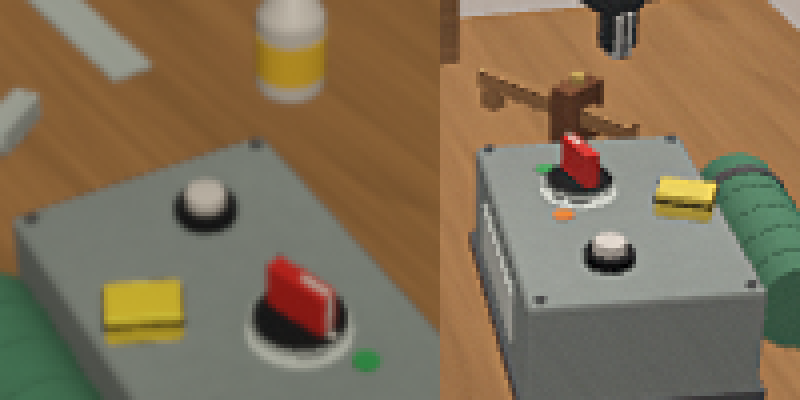

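The button is back out at (205,195), the knob sits at the green tag with its skirt low on the ring, and nothing else has moved.

```bash
python3 -c "
from plant import *
print(job_done())"
```

```text
the job is handed in; nothing more can be done
None
```

The job is handed in: the knob is in the detent at the green tag, about 72° from the front, and the start button was pressed to its stop and sprang back. The other things on the bench and feeder that the final views covered had not moved, and the run took about 23 s of the 58 s allowed.

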